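Tuck the oil-pan baffle under its flap and hold it down

TASK

Pull the dark steel baffle plate with the yellow lug straight up off its parts rail, out of the two sprung orange catches. Slide its front edge under the red hinged flap on the aluminium oil pan, square and centred, until it meets the stop below the flap's hinge, without lifting the flap. Then press the plate down flat on the pan's deck against the black sprung seal bar, and finish while still holding it pressed there; do not let go, and leave the bottle, the bearing and the blue bin alone.

Things in the scene. Friction and masses are not known exactly. Their poses are not given: they have to be found in the camera images.
- baffle: Loose dark steel plate with two bright ribs, 130 mm (x) by 80 mm (y), 4 mm thick, about 0.16 kg. Origin: centre of its underside. +x points to its front edge (65 mm from the origin), which is the one to tuck under the flap. An upright yellow lug to grip stands on it: centred at x = -25 mm, y = 0; 10 mm thick along x, 36 mm wide along y, its top 49 mm above the underside (45 mm above the plate). Starts lying on the rail, its axes along the rail's, held down by the two catches.
- baffle_lug (a point): Centre of the top of the yellow lug, in the baffle at (-25, 0, 49) mm.
- baffle_front (a point): Middle of the baffle's front edge, on its underside, in the baffle at (65, 0, 0) mm; axes as the baffle's.
- rail: Fixed parts rail, a T of aluminium 150 mm long (x); origin under its middle, at the bench top. The seat on which the baffle lies is 40 mm above the bench. Low blue end stops at x = +-68 mm reach 8 mm above the seat, so that the plate can only leave upwards. Two blue posts at x = -25, y = +-77 mm, 50 mm tall, carry the catches.
- catch_left (a joint): Angle of the orange sprung catch at the rail's +y side. Its tongue, 16 mm wide, points inwards from a pivot at (-25, 73, 46.5) mm in the rail's frame and covers the plate's side edge by 3 mm, just above it. 0 = closed (rest). It flips up as the plate is pulled up, lets go at about 0.5 rad, and springs back. The two catches together resist with about 6 to 12 N.
- catch_right (a joint): The same for the catch at the -y side.
- pan: Fixed aluminium oil pan, 230 mm (x) by 130 mm (y); origin under its middle, at the bench top. Its flat deck is 50 mm above the bench. The baffle slides in along the pan's +x, below the flap, with its own +x along the pan's +x. Thin black lines at y = +-42.5 mm mark the plate's place.
- pan_stop (a point): On the deck at the foot of the stop face (the front of the hinge block), in the pan at (75, 0, 50) mm, axes as the pan's. The baffle is fully home when its front edge is here.
- flap (a joint): Angle of the red hinged flap, rad; 0 = closed (rest, lying level), grows as its free edge rises. The hinge is along y, at (80, 0, 65) mm in the pan's frame. 100 mm wide and 45 mm long, 3 mm thick; its level underside is 15 mm above the deck. It gives way to about 1 N.
- flap_edge (a point): Middle of the flap's free edge, on its underside, in the pan at (35, 0, 65) mm when closed: 40 mm before the stop. A lip, bent up by about 0.6 rad, goes on for 8 mm from here towards -x and reaches 8 mm above the underside.
- seal_bar (a joint): How far the black sprung bar is pressed in, m: 0 = up (its top 5 mm above the deck), 0.005 = level with the deck. 14 mm (x) by 64 mm (y), centred at (-15, 0) mm in the pan's frame, so that it is right below the lug when the baffle is home. It gives way from about 4 N and needs about 8 N, less the plate's weight, to go fully down. The plate can be slid in above it, 5 to 11 mm above the deck.
- oil_bottle: White bottle with red cap, 52 mm in diameter and 130 mm tall; origin under its middle. Leave alone.
- bearing: Steel bearing ring, 64 mm outside, 18 mm high, lying flat; origin under its middle. Leave alone.
- parts_bin: Open blue plastic bin, 130 by 100 by 60 mm; origin under its middle. Leave alone.
Mind the look-alikes: they are no part of the job. There is more than one size of the baffle; the job needs the largest.

How it is judged:
By the outcome, as a careful person would: the job done as asked, in the order asked, and still so for the second after the job is handed in, while the arm keeps its last pose, push and grip.
It also fails if it takes over 45 s, if anything falls off the work surface, if the arm or the gripper's body presses on something with over 40 N, if the wrist force passes 120 N, or if a joint passes its speed limit or range.

ROBOT

A 7-joint arm with a two-finger parallel gripper is mounted at the origin on the work surface. World frame = base frame: x ahead of the robot, y to its left, z up, the work surface at z = 0. Lengths are in m, angles in rad, forces in N, time in s.
With the tool pointing down it reaches from about 0.425 to 0.925 m from the base axis. Payload 6.8 kg.
Tool frame: the origin (TCP) lies midway between the tips of the shut fingers; the grasp point (between the pads) lies 19 mm behind it; z points along the fingers, x is the direction in which the jaws open and shut, and the axes are right-handed (so a half turn about z gives the same grasp; the last joint's range is limited). The gripper opens to 85 mm and grips with 20 to 120 N. Pads are 22 mm wide; open, the fingers measure 114 mm over their backs; the gripper's body (76 mm by 85 mm) begins 54 mm behind the grasp point. The pads swing forward as they close: fully open they stand 13 mm farther back than shut.
Start: joints at [1.095, 0.477, 0.022, 1.555, -0.011, 1.109, -0.083], TCP at [0.243, -0.63, 0.231] pointing down, gripper open.
Joint ranges: [-2.96, 2.96], [-0.34, 2.1], [-1.41, 1.46], [0.24, 2.44], [-1.37, 4.51], [0.17, 1.92], [-2.96, 2.96]. Speed limits (rad/s): [2.39, 2.39, 3.14, 3.14, 3.14, 3.14, 3.14].

INTERFACE

Orientations are given as a unit quaternion [w, x, y, z].
In Python, from station import bot gives the robot as it stands.
- The arm moves only by the tool step_arm, never from a script. Its argument "increments" is a list of rows, each a list of 7 numbers: the shift along the tool's x, y, z in cm, then the turn, a rotation vector about the tool's x, y, z in degrees, then the closure, from 0 (fully open) to 1 (shut). A call has 1 to 20 rows; each row shifts and turns the commanded pose from where the row before left it, along the tool's axes as they then stand; what a row does not reach is not made up. A row lasts 1/10 s, in which the tool goes at most 50 mm and 8.59 degrees, less where a joint would pass 70% of its speed; a pose out of reach is approached as far as the arm can. A call is refused whole if a number of a shift passes 5 or a number of a turn 8.59, either way. A call with a gripper value outside its range is refused whole. The fingers move at their own pace and stop on an object; "squeeze" is the grip in N (left out, the last holds). Time passes only in rows, so rows that do not move let the fingers close. It gives the time, the measured TCP pose, the force and the opening at its end, in the units of the state.
- bot.get_obs(): the state, without advancing time (a new reading comes with each control period).
- bot.read_camera(name): name is "scene" or "top" or "wrist"; returns a dict with "pixels" (384x512x3 uint8, red, green, blue), "vertical_fov" (degrees; the focal length in pixels is half the picture's height over the tangent of half this angle, whatever the lens; pixels are square), "cx", "cy" (the principal point, pixels), "camera_from_world" (4x4, takes a point from world to camera coordinates). Camera axes: x right, y down, z forward; pixel columns grow to the right and rows downward; lengths in m; the calibration is good to about 2 mm. A picture is of the moment at which its call begins. There is no depth.
- bot.hand_in(): hands the job in, once; it reports no verdict.
Trained networks look in a picture, given as the dict that the camera call returned (one of the last four; its "shot" number tells which), for a name from the list of things; names that differ only in an ending like _2 or _b are one class to them, and where a whole thing is asked for, a point or a joint stands for the part that bears it (a point fixed in the world has none). Each returns a list of dicts, best first, with "score" (0 to 1); they miss things now and then, are a little off and sometimes report something else, mostly with a low value. They report only what shows in the picture. A call takes as long as a camera call. They do not tell look-alikes from the thing itself.
- bot.find_in(picture, query): "point" ([column, row] in pixels, amid what is visible of it).
- bot.cut_out(picture, query): "pixels" (384x512 bool, what is visible of it) and "point" ([column, row] in pixels, amid what is visible of it).
- bot.pinpoint(picture, query): "point" ([column, row] in pixels: a listed point, or the origin of a listed thing).
The state is a dict: "t": time; "q": joint angles; "joint_vel": joint speeds; "joint_torque": joint torques, N m; "eef_pos": TCP position; "tool_rot": TCP orientation; "contact_force": force on the tool from outside, world axes, zero at the start; "torque": the same for the moment, N m; "gripper_width": opening from 0.0 (shut) to 1.0 (fully open).
Only numpy, scipy, OpenCV 4.12 (cv2) and the standard library are available. Lean on these libraries where they do the work, as an engineer would, in place of code of your own. Each camera call takes 0.05 s, during which the arm holds its last target.

## Working session

There is one attempt and no reset: what is moved stays moved. The work goes in short steps, Python scripts to look and compute and a tool call to move; the robot and the scene stay as the last step left them, time stands still between calls to the robot, and variables do not carry over. Pictures are saved under pics/ and viewed, and the job is handed in when it is done.

Besides the shell and the picture viewer there is one more tool, called after ">>>" as name([rows], argument=value, ...), one row to a line, values as JSON. step_arm: Moves the arm, as the interface text tells. Its arguments: {"type":"object","properties":{"increments":{"type":"array"},"squeeze":{"type":"number"}},"required":["increments"]}

```bash
mkdir -p pics; ls
cat > h.py <<'E'
import numpy as np, cv2
from station import bot
def shot(name,fn):
    p=bot.read_camera(name); cv2.imwrite('pics/'+fn,p['pixels'][:,:,::-1]); return p
def K(p):
    f=192/np.tan(np.radians(p['vertical_fov'])/2); return f,p['cx'],p['cy']
def proj(p,X):
    X=np.atleast_2d(X); T=np.array(p['camera_from_world']); c=X@T[:3,:3].T+T[:3,3]; f,cx,cy=K(p)
    return np.c_[f*c[:,0]/c[:,2]+cx,f*c[:,1]/c[:,2]+cy]
def atz(p,uv,z):
    f,cx,cy=K(p);T=np.array(p['camera_from_world']);R=T[:3,:3];o=-R.T@T[:3,3]
    d=R.T@np.array([(uv[0]-cx)/f,(uv[1]-cy)/f,1]); return o+d*(z-o[2])/d[2]
E
python3 - <<'E'
from h import *
print(bot.get_obs())
for n in ['scene','top','wrist']:
    p=shot(n,n+'0.png'); print(n,p['vertical_fov'],p['cx'],p['cy'],np.array(p['camera_from_world']).round(3).tolist())
    for q in ['baffle','baffle_lug','baffle_front','rail','pan','pan_stop','flap_edge','oil_bottle','bearing','parts_bin','catch_left','catch_right']:
        try:
            r=bot.pinpoint(p,q); print(q,[(np.round(d['point'],1).tolist(),round(d['score'],2)) for d in r])
        except Exception as e: print(q,e)
E
```

```text
pics
{'t': 0.0, 'q': array([ 1.09492577,  0.47782049,  0.02237013,  1.55648112, -0.01152779,
        1.10929552, -0.08309889]), 'joint_vel': array([ 0.00046953,  0.00037297,  0.00170673,  0.00088506, -0.00167424,
       -0.00012202, -0.00059049]), 'joint_torque': array([ 2.09892814e-04, -5.96451795e+01,  1.60823911e+00, -2.81191367e+01,
        1.25412340e-02,  9.47741442e-03,  2.55452346e-05]), 'eef_pos': array([ 0.24244255, -0.62930578,  0.23030011]), 'tool_rot': array([-4.76053400e-04,  8.24475260e-01, -5.65897222e-01, -8.08248263e-04]), 'contact_force': array([-0.14038579,  0.96075332, -0.25564846]), 'torque': array([0.0330801 , 0.02063009, 0.02297559]), 'gripper_width': 0.9974206499438525}
scene 54.62439526669087 252.24474867810733 197.25585106918848 [[-0.159, 0.987, 0.015, 0.015], [0.521, 0.096, -0.848, -0.235], [-0.839, -0.127, -0.53, 1.716], [0.0, 0.0, 0.0, 1.0]]
baffle [([304.8, 217.8], 0.87), ([258.3, 246.5], 0.86), ([303.5, 260.0], 0.82)]
baffle_lug [([249.6, 232.6], 0.95), ([305.7, 195.3], 0.91), ([310.7, 251.2], 0.85)]
baffle_front [([306.0, 227.8], 0.92), ([271.9, 247.1
[... 1399 characters left out ...]
dge, oil_bottle, pan, pan_stop, parts_bin, rail
catch_right it knows: baffle, baffle_front, baffle_lug, bearing, flap_edge, oil_bottle, pan, pan_stop, parts_bin, rail
wrist 64.97214692591483 258.7850026494925 194.42936169450894 [[0.36, -0.933, -0.0, -0.676], [-0.893, -0.345, 0.289, -0.039], [-0.27, -0.104, -0.957, 0.379], [0.0, 0.0, 0.0, 1.0]]
baffle []
baffle_lug []
baffle_front []
rail []
pan []
pan_stop []
flap_edge []
oil_bottle []
bearing []
parts_bin []
catch_left it knows: baffle, baffle_front, baffle_lug, bearing, flap_edge, oil_bottle, pan, pan_stop, parts_bin, rail
catch_right it knows: baffle, baffle_front, baffle_lug, bearing, flap_edge, oil_bottle, pan, pan_stop, parts_bin, rail
```

Run:
```python
import cv2
for n in ['scene','top']:
    a=cv2.imread(f'pics/{n}0.png'); a=a[90:310,60:460] if n=='scene' else a[90:300,50:440]
    cv2.imwrite(f'pics/{n}0z.png',cv2.resize(a,None,fx=2,fy=2,interpolation=cv2.INTER_CUBIC))
```

```text
(no output)
```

View pics/scene0z.png

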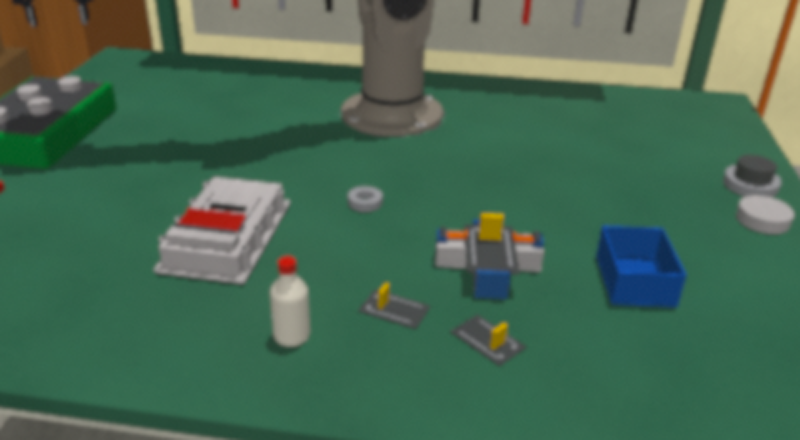

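View pics/top0z.png

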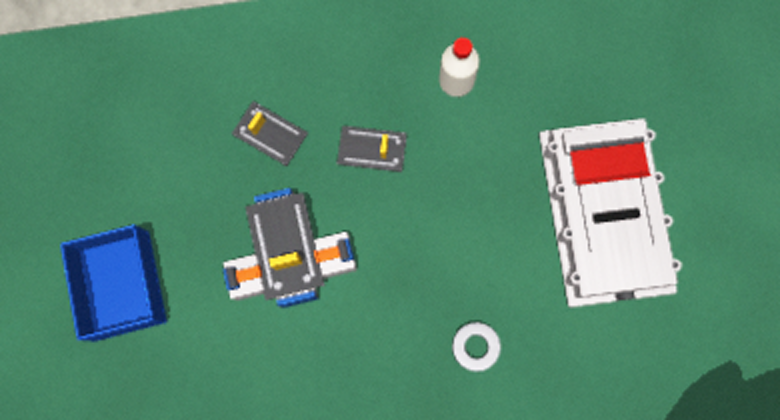

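The largest baffle is on the rail, at about (192,213) in the top view, with its front pointing away from the robot. The pan is at about (352,197), with its flap at the far end. Next I'll work out rough positions, then use the wrist camera.

Run:
```python
from h import *
p=shot('top','top1.png')
def best(q,near):
    r=bot.pinpoint(p,q); r=[d for d in r if np.hypot(*(np.array(d['point'])-near))<25]; return r[0]['point'] if r else None
for q,near,z in [('baffle',(192,214),.04),('baffle_lug',(191,222),.089),('baffle_front',(188,190),.04),('rail',(195,215),0),('pan',(352,197),0),('pan_stop',(350,164),.05),('flap_edge',(354,180),.065),('oil_bottle',(280,126),0),('bearing',(286,262),0),('parts_bin',(106,233),0)]:
    b=best(q,near); print(q,b, None if b is None else atz(p,b,z).round(4))
# manual corners: black bar ends & side lines, lug ends, (crop offset 50,90, /2)
for n,(u,v),z in [('barL',(593,218),.055),('barR',(640,213),.055),('lugL',(270,262),.089),('lugR',(300,257),.089),('plFL',(248,206),.044),('plFR',(304,193),.044),('flL',(573,183),.065),('flR',(649,174),.065)]:
    print(n,atz(p,(u/2+50,v/2+90),z).round(4))
```

```text
baffle [190.4, 212.1] [0.5762 0.2495 0.04  ]
baffle_lug [192.9, 221.6] [0.5428 0.2395 0.089 ]
baffle_front [186.7, 190.0] [0.6377 0.2523 0.04  ]
rail [194.8, 217.5] [0.5662 0.2446 0.    ]
pan [352.4, 194.7] [ 0.5637 -0.2002  0.    ]
pan_stop [350.5, 164.4] [ 0.6393 -0.1979  0.05  ]
flap_edge [357.6, 179.1] [ 0.5933 -0.2041  0.065 ]
oil_bottle [276.9, 129.8] [ 0.7849 -0.0219  0.    ]
bearing [283.3, 263.9] [0.4048 0.0231 0.    ]
parts_bin [111.4, 232.3] [0.56   0.4761 0.    ]
barL [ 0.5463 -0.1668  0.055 ]
barR [ 0.5436 -0.2301  0.055 ]
lugL [0.5473 0.2592 0.089 ]
lugR [0.548  0.2207 0.089 ]
plFL [0.6338 0.2865 0.044 ]
plFR [0.6402 0.2098 0.044 ]
flL [ 0.5952 -0.1473  0.065 ]
flR [ 0.5921 -0.2498  0.065 ]
```

```bash
cat >> h.py <<'E'
from scipy.spatial.transform import Rotation as R
def rq(q): q=np.array(q); return R.from_quat([q[1],q[2],q[3],q[0]])
def down(yaw): # tool x at world yaw, z down
    c,s=np.cos(np.radians(yaw)),np.sin(np.radians(yaw))
    return R.from_matrix(np.array([[c,s,0],[s,-c,0],[0,0,-1]]))
def plan(p1,yaw1,n,clo,p0=None,r0=None):
    o=bot.get_obs(); p=np.array(o['eef_pos'] if p0 is None else p0); r=rq(o['tool_rot']) if r0 is None else r0
    r1=down(yaw1); p1=np.array(p1,float); ps=p.copy(); rs=r
    tot=(rs.inv()*r1).as_rotvec(); rows=[]
    for i in range(1,n+1):
        pt=ps+(p1-ps)*i/n; rt=rs*R.from_rotvec(tot*i/n)
        d=np.round(r.inv().apply(pt-p)*100,2); w=np.round(np.degrees((r.inv()*rt).as_rotvec()),1)
        rows.append([*d.tolist(),*w.tolist(),clo]); p=p+r.apply(d/100); r=r*R.from_rotvec(np.radians(w))
    import json; print(json.dumps(rows)); print('end',p.round(4),r.as_matrix()[:,0].round(4)); return p,r
E
python3 - <<'E'
from h import *
p=bot.read_camera('wrist'); T=np.array(p['camera_from_world']); o=bot.get_obs(); r=rq(o['tool_rot'])
c=-T[:3,:3].T@T[:3,3]; print(c, r.inv().apply(c-o['eef_pos']), r.inv().apply(T[2,:3]))
plan([.53,-.21,.33],0,20,0)
E
```

```text
[ 0.31117836 -0.60470943  0.37367705] [ 0.00114802 -0.07295386 -0.1423849 ] [6.86257152e-05 2.89474199e-01 9.57185814e-01]
[[-1.44, -2.1, -0.49, -0.0, 0.0, -3.4, 0], [-1.32, -2.17, -0.5, -0.0, 0.0, -3.5, 0], [-1.18, -2.26, -0.49, -0.0, 0.0, -3.4, 0], [-1.04, -2.32, -0.49, -0.0, 0.0, -3.5, 0], [-0.9, -2.37, -0.5, -0.0, 0.0, -3.4, 0], [-0.76, -2.43, -0.49, -0.0, 0.0, -3.5, 0], [-0.61, -2.47, -0.49, -0.0, 0.0, -3.4, 0], [-0.46, -2.5, -0.5, -0.0, 0.0, -3.5, 0], [-0.31, -2.53, -0.49, -0.0, 0.0, -3.4, 0], [-0.16, -2.54, -0.5, -0.0, 0.0, -3.5, 0], [0.0, -2.54, -0.49, -0.0, 0.0, -3.4, 0], [0.15, -2.54, -0.49, -0.0, 0.0, -3.5, 0], [0.3, -2.53, -0.5, -0.0, 0.0, -3.4, 0], [0.46, -2.5, -0.49, -0.0, 0.0, -3.5, 0], [0.6, -2.47, -0.49, -0.0, 0.0, -3.4, 0], [0.75, -2.43, -0.5, -0.0, 0.0, -3.4, 0], [0.89, -2.38, -0.49, -0.0, 0.0, -3.5, 0], [1.04, -2.33, -0.49, -0.0, 0.0, -3.4, 0], [1.17, -2.25, -0.5, -0.0, 0.0, -3.5, 0], [1.31, -2.18, -0.49, -0.0, 0.0, -3.4, 0]]
end [ 0.53 -0.21  0.33] [ 1.e+00 -5.e-04 -0.e+00]
```

>>> step_arm([
  [-1.44,-2.1,-0.49,0,0,-3.4,0],
  [-1.32,-2.17,-0.5,0,0,-3.5,0],
  [-1.18,-2.26,-0.49,0,0,-3.4,0],
  [-1.04,-2.32,-0.49,0,0,-3.5,0],
  [-0.9,-2.37,-0.5,0,0,-3.4,0],
  [-0.76,-2.43,-0.49,0,0,-3.5,0],
  [-0.61,-2.47,-0.49,0,0,-3.4,0],
  [-0.46,-2.5,-0.5,0,0,-3.5,0],
  [-0.31,-2.53,-0.49,0,0,-3.4,0],
  [-0.16,-2.54,-0.5,0,0,-3.5,0],
  [0,-2.54,-0.49,0,0,-3.4,0],
  [0.15,-2.54,-0.49,0,0,-3.5,0],
  [0.3,-2.53,-0.5,0,0,-3.4,0],
  [0.46,-2.5,-0.49,0,0,-3.5,0],
  [0.6,-2.47,-0.49,0,0,-3.4,0],
  [0.75,-2.43,-0.5,0,0,-3.4,0],
  [0.89,-2.38,-0.49,0,0,-3.5,0],
  [1.04,-2.33,-0.49,0,0,-3.4,0],
  [1.17,-2.25,-0.5,0,0,-3.5,0],
  [1.31,-2.18,-0.49,0,0,-3.4,0],
])

```text
t: 4.25
eef_pos: [0.5311, -0.2083, 0.3304]
tool_rot: [-0.0, 1.0, 0.002, 0.0]
contact_force: [-0.5, 0.8, 0.8]
gripper_width: 1.002
```

>>> step_arm([
  [1.5,-2,0,0,0,0,0],
  [1.5,-2,0,0,0,0,0],
  [0,0,0,0,0,0,0],
])

```text
t: 4.55
eef_pos: [0.5624, -0.1649, 0.3302]
tool_rot: [-0.001, 1.0, 0.004, 0.001]
contact_force: [0.2, -0.2, 0.7]
gripper_width: 1.002
```

Run:
```python
from h import *
p=shot('wrist','w1.png'); o=bot.get_obs(); print(o['t'],o['eef_pos'],rq(o['tool_rot']).as_matrix().round(4).tolist(),o['contact_force'])
for q,z in [('pan',0),('pan_stop',.05),('flap_edge',.065)]:
    for d in bot.pinpoint(p,q): print(q,d['point'],d['score'],atz(p,d['point'],z))
```

```text
4.6 [ 0.56135246 -0.16722203  0.33003525] [[1.0, 0.0053, 0.0002], [0.0053, -1.0, 0.001], [0.0002, -0.001, -1.0]] [-1.1435524  -0.46312726  0.24932031]
pan [257.2, 176.1] 0.58 [ 0.56009137 -0.20367081  0.        ]
pan [411.4, 60.8] 0.19 [ 0.78171981 -0.03100932  0.        ]
pan_stop [304.2, 183.1] 0.74 [ 0.62832558 -0.20177701  0.05      ]
flap_edge [281.5, 184.3] 0.63 [ 0.59432457 -0.19991105  0.065     ]
```

View pics/w1.png

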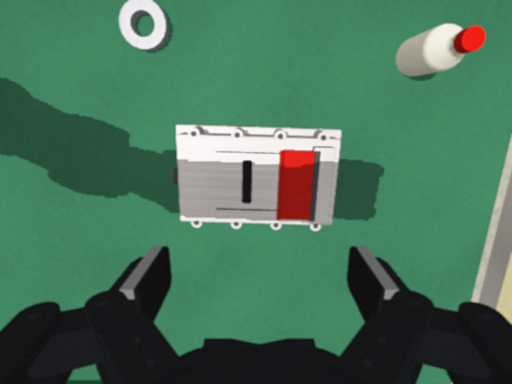

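The pan is centred at about (258,175). The black bar is at column 246, the red flap at columns 279–315, and the two black lines at rows 152 and 209. I'll refine these next.

Run:
```python
import cv2
a=cv2.imread('pics/w1.png')[115:240,165:355]
cv2.imwrite('pics/w1z.png',cv2.resize(a,None,fx=4,fy=4,interpolation=cv2.INTER_CUBIC))
```

```text
(no output)
```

View pics/w1z.png

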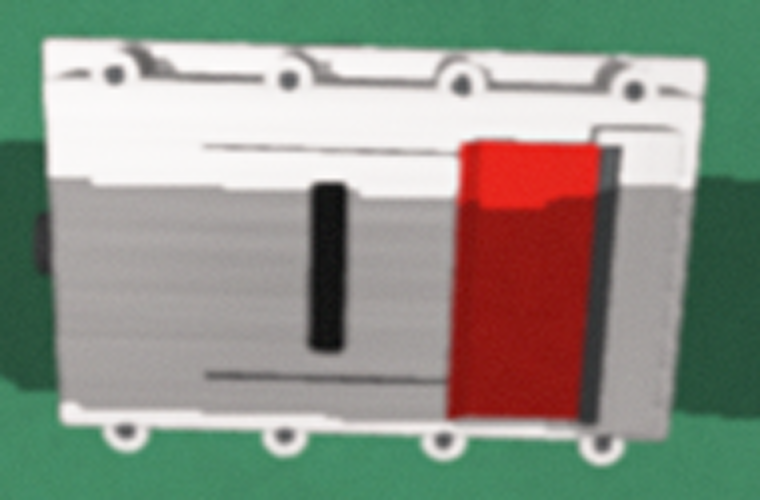

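```bash
cat > fitpan.py <<'E'
from h import *
from scipy.optimize import least_squares
import sys
def line_pts(p,z): pass
def fit(p,obs,off,sc,x0):
    # obs: list of (zoom u, v, pan pt, mask u, mask v)
    uv=np.array([[o[0]/sc+off[0],o[1]/sc+off[1]] for o in obs]); P=np.array([o[2] for o in obs],float); w=np.array([o[3] for o in obs],float)
    def W(x):
        c,s=np.cos(x[2]),np.sin(x[2]); return np.c_[x[0]+c*P[:,0]-s*P[:,1],x[1]+s*P[:,0]+c*P[:,1],P[:,2]]
    f=lambda x:((proj(p,W(x))-uv)*w).ravel()
    r=least_squares(f,x0,loss='soft_l1'); print(r.x[:2],np.degrees(r.x[2])); print(r.fun.reshape(-1,2).round(1).tolist()); return r.x
E
python3 - <<'E'
from fitpan import *
p=bot.read_camera('wrist')
obs=[(312,185,(-.022,.032,.055),(1,1)),(347,185,(-.008,.032,.055),(1,1)),(309,351,(-.022,-.032,.055),(1,1)),(344,351,(-.008,-.032,.055),(1,1)),
(205,146,(-.06,.0425,.05),(0,1)),(455,154,(.03,.0425,.05),(0,1)),(205,377,(-.06,-.0425,.05),(0,1)),(445,381,(.03,-.0425,.05),(0,1)),
(462,143,(.027,.05,.073),(.5,1)),(449,416,(.027,-.05,.073),(.5,1)),(43,40,(-.115,.065,.05),(.3,.3)),(706,62,(.115,.065,.05),(.3,.3)),(666,438,(.115,-.065,.05),(.3,.3)),(61,423,(-.115,-.065,.05),(.3,.3))]
x=fit(p,obs,(165-.0,115),4,[.56,-.2,0])
# net
for q in ['pan','pan_stop','flap_edge']:
    print(q,[d['point'] for d in bot.pinpoint(p,q)])
R2=np.array([[np.cos(x[2]),-np.sin(x[2])],[np.sin(x[2]),np.cos(x[2])]])
for P in [(0,0,0),(.075,0,.05),(.035,0,.065)]:
    print(proj(p,[*(R2@P[:2]+x[:2]),P[2]]))
plan([.57,.31,.33],2,12,0)
E
```

```text
[ 0.55758841 -0.20714679] -1.4399488661034672
[[-0.5, -1.0], [0.7, -0.8], [-0.2, 0.9], [0.7, 1.1], [-0.0, 0.0], [0.0, -0.4], [0.0, -0.6], [0.0, -0.1], [-0.8, -0.6], [-0.7, 1.5], [-0.1, 2.8], [0.1, 2.4], [0.4, 0.3], [0.0, 0.3]]
pan [[259.2, 170.8]]
pan_stop [[310.0, 178.5]]
flap_edge [[286.1, 182.9]]
[[257.83946537 174.12367811]]
[[309.53544804 183.18021853]]
[[282.67097319 185.20034854]]
[[0.08, -4.01, -0.0, 0.0, 0.0, -0.2, 0], [0.09, -4.01, -0.0, 0.0, 0.0, -0.2, 0], [0.11, -4.0, -0.0, 0.0, 0.0, -0.1, 0], [0.11, -4.01, -0.0, 0.0, 0.0, -0.2, 0], [0.13, -4.01, -0.01, 0.0, 0.0, -0.2, 0], [0.14, -4.0, 0.0, 0.0, 0.0, -0.2, 0], [0.16, -4.01, 0.0, 0.0, 0.0, -0.1, 0], [0.16, -4.0, 0.0, 0.0, 0.0, -0.2, 0], [0.18, -4.01, 0.0, 0.0, 0.0, -0.2, 0], [0.19, -4.0, -0.0, 0.0, 0.0, -0.2, 0], [0.2, -4.0, -0.0, 0.0, 0.0, -0.1, 0], [0.22, -4.01, -0.0, 0.0, 0.0, -0.2, 0]]
end [0.57 0.31 0.33] [ 9.994e-01  3.480e-02 -2.000e-04]
```

>>> step_arm([
  [0,-4,0,0,0,0,0],
  [0,-4,0,0,0,0,0],
  [0,-4,0,0,0,0,0],
  [0,-4,0,0,0,0,0],
  [0,-4,0,0,0,0,0],
  [0,-4,0,0,0,0,0],
  [0,-4,0,0,0,0,0],
  [0,-4,0,0,0,0,0],
  [0,-4,1,0,0,0,0],
  [0,-4,1.5,0,0,0,0],
  [0,-4,1.5,0,0,0,0],
  [0,-2,1,0,0,0,0],
  [0,0,0,0,0,0,0],
  [0,0,0,0,0,0,0],
])

```text
t: 6.35
eef_pos: [0.5604, 0.2893, 0.2798]
tool_rot: [0.0, 1.0, -0.0, -0.0]
contact_force: [-0.1, -0.6, 0.5]
gripper_width: 0.997
```

Run:
```python
from h import *
p=shot('wrist','w2.png')
for i in range(4): o=bot.get_obs(); print(o['t'],o['eef_pos'],rq(o['tool_rot']).as_matrix()[:2,0].round(4).tolist(),o['contact_force'])
for q,z in [('rail',0),('baffle',.04),('baffle_lug',.089),('baffle_front',.04)]:
    for d in bot.pinpoint(p,q): print(q,d['point'],d['score'],atz(p,d['point'],z))
a=cv2.imread('pics/w2.png')
cv2.imwrite('pics/w2z.png',cv2.resize(a[80:280,145:375],None,fx=3,fy=3,interpolation=cv2.INTER_CUBIC))
```

```text
6.4 [0.56090207 0.28852103 0.28023936] [1.0, -0.0021] [-0.03424103 -1.13765669  0.17360985]
6.4 [0.56090207 0.28852103 0.28023936] [1.0, -0.0021] [-0.03424103 -1.13765669  0.17360985]
6.4 [0.56090207 0.28852103 0.28023936] [1.0, -0.0021] [-0.03424103 -1.13765669  0.17360985]
6.4 [0.56090207 0.28852103 0.28023936] [1.0, -0.0021] [-0.03424103 -1.13765669  0.17360985]
baffle [346.0, 266.3] 0.92 [0.68431002 0.13908328 0.04      ]
baffle [266.3, 195.5] 0.62 [0.56985424 0.24464578 0.04      ]
baffle [384.4, 183.6] 0.57 [0.72433472 0.26101703 0.04      ]
baffle_lug [405.0, 179.0] 0.9 [0.72603845 0.27934428 0.089     ]
baffle_lug [347.7, 290.4] 0.89 [0.67348476 0.13299489 0.089     ]
baffle_lug [244.5, 211.1] 0.8 [0.54318085 0.24049513 0.089     ]
baffle_front [362.0, 207.0] 0.91 [0.69823971 0.22858923 0.04      ]
baffle_front [266.2, 196.8] 0.7 [0.56973485 0.24284132 0.04      ]
baffle_front [316.3, 194.1] 0.66 [0.63599983 0.2466167  0.04      ]
baffle_front [356.4, 243.7] 0.61 [0.69581215 0.17452182 0.04      ]
```

View pics/w2z.png

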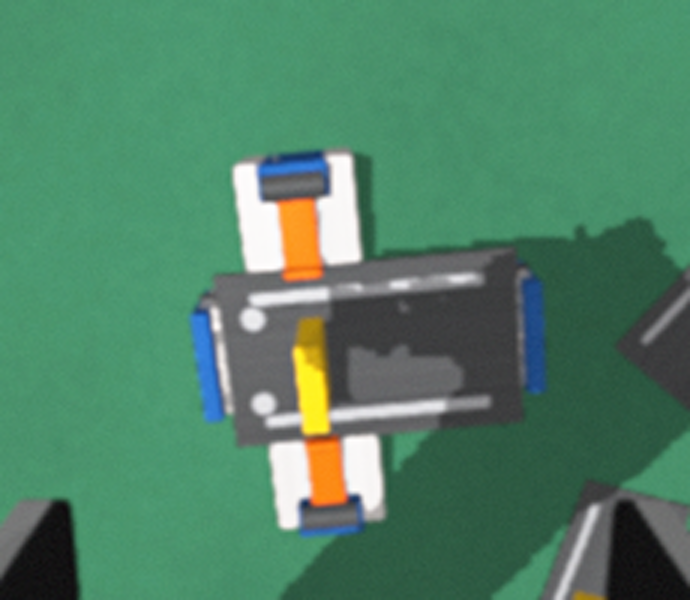

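```bash
python3 - <<'E'
import cv2
a=cv2.imread('pics/w2.png')
cv2.imwrite('pics/w2zz.png',cv2.resize(a[175:235,225:275],None,fx=9,fy=9,interpolation=cv2.INTER_CUBIC))
E
cat > f2.py <<'E'
from fitpan import *
p=bot.read_camera('wrist')
obs=[(213,276,(-.065,.04,.044),(1,1)),(515,248,(.065,.04,.044),(1,1)),(523,422,(.065,-.04,.044),(1,1)),(238,445,(-.065,-.04,.044),(1,1)),(302,433,(-.03,-.018,.089),(1,1)),(329,431,(-.02,-.018,.089),(1,1))]
x=fit(p,obs,(145,80),3,[.57,.245,.07])
R2=np.array([[np.cos(x[2]),-np.sin(x[2])],[np.sin(x[2]),np.cos(x[2])]])
print('lug',R2@[-.025,0]+x[:2])
for P in [(-.03,.018,.089),(-.02,.018,.089),(-.02,-.018,.089),(-.03,-.018,.089)]:
    print(((proj(p,[*(R2@P[:2]+x[:2]),P[2]])[0])-[225,175])*9)
E
python3 f2.py
```

```text
[0.57395587 0.24318524] 5.195406019775763
[[-0.2, -0.4], [0.4, -0.4], [-0.0, 0.0], [-0.7, 0.6], [0.6, 0.2], [-0.1, 0.1]]
lug [0.54905858 0.24092143]
[161.69404246 186.98529069]
[238.98828324 180.09154485]
[266.03951626 438.99597546]
[190.95223416 445.50136527]
```

View pics/w2zz.png

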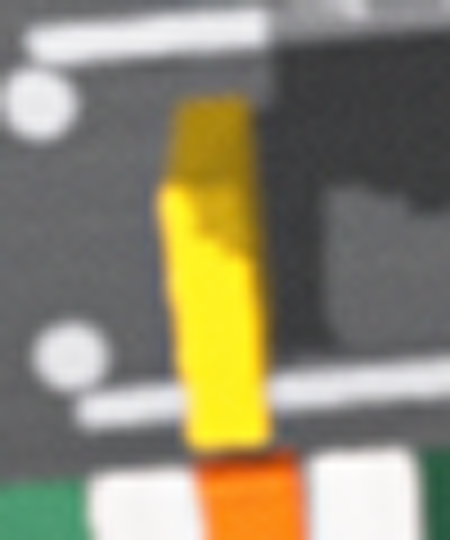

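The lug fit agrees with the picture: its top is centred at (0.549, 0.241) with yaw 5.2°. Approaching now.

Run:
```python
from h import *
a,r=plan([.549,.241,.13],5.2,8,0,[.5605,.2895,.28],down(0))
plan([.549,.241,.053],5.2,5,0,a,r)
```

```text
[[-0.14, 0.61, 1.87, 0.0, 0.0, -0.7, 0], [-0.15, 0.6, 1.88, 0.0, 0.0, -0.6, 0], [-0.16, 0.6, 1.88, 0.0, 0.0, -0.7, 0], [-0.17, 0.6, 1.87, 0.0, 0.0, -0.6, 0], [-0.17, 0.6, 1.88, 0.0, 0.0, -0.7, 0], [-0.18, 0.6, 1.87, 0.0, 0.0, -0.6, 0], [-0.18, 0.6, 1.88, 0.0, 0.0, -0.7, 0], [-0.19, 0.59, 1.87, 0.0, 0.0, -0.6, 0]]
end [0.549 0.241 0.13 ] [0.9959 0.0906 0.    ]
[[-0.0, -0.0, 1.54, 0.0, 0.0, 0.0, 0], [-0.0, -0.0, 1.54, 0.0, 0.0, -0.0, 0], [-0.0, -0.0, 1.54, 0.0, 0.0, -0.0, 0], [-0.0, -0.0, 1.54, 0.0, 0.0, -0.0, 0], [-0.0, -0.0, 1.54, 0.0, 0.0, -0.0, 0]]
end [0.549 0.241 0.053] [0.9959 0.0906 0.    ]
```

>>> step_arm([
  [-0.14,0.61,1.87,0,0,-0.7,0],
  [-0.15,0.6,1.88,0,0,-0.6,0],
  [-0.16,0.6,1.88,0,0,-0.7,0],
  [-0.17,0.6,1.87,0,0,-0.6,0],
  [-0.17,0.6,1.88,0,0,-0.7,0],
  [-0.18,0.6,1.87,0,0,-0.6,0],
  [-0.18,0.6,1.88,0,0,-0.7,0],
  [-0.19,0.59,1.87,0,0,-0.6,0],
  [0,0,0,0,0,0,0],
  [0,0,0,0,0,0,0],
])

```text
t: 7.65
eef_pos: [0.5491, 0.2413, 0.1305]
tool_rot: [-0.0, 0.999, 0.045, 0.0]
contact_force: [-1.0, 0.9, -0.0]
gripper_width: 0.998
```

Run:
```python
from h import *
p=shot('wrist','w3.png')
for q,z in [('baffle_lug',.089)]:
    for d in bot.pinpoint(p,q): print(q,d['point'],d['score'],atz(p,d['point'],z))
```

```text
baffle_lug [255.8, 219.7] 0.67 [0.54681019 0.24067295 0.089     ]
```

View pics/w3.png

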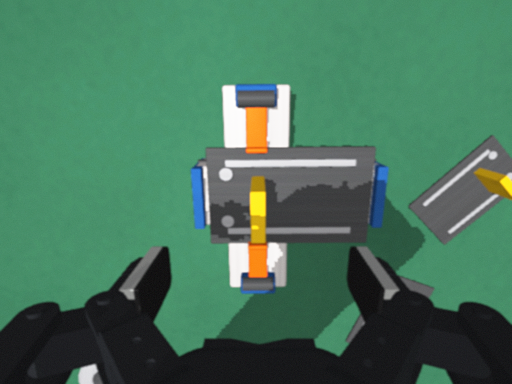

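The lug is at column 258, midway between the fingers, and the plate is square to the image. Now I'll descend and grip.

>>> step_arm([
  [0,0,1.54,0,0,0,0],
  [0,0,1.54,0,0,0,0],
  [0,0,1.54,0,0,0,0],
  [0,0,1.54,0,0,0,0],
  [0,0,1.54,0,0,0,0],
  [0,0,0,0,0,0,0],
  [0,0,0,0,0,0,0.5],
  [0,0,0,0,0,0,1],
  [0,0,0,0,0,0,1],
  [0,0,0,0,0,0,1],
  [0,0,0,0,0,0,1],
  [0,0,0,0,0,0,1],
  [0,0,0,0,0,0,1],
  [0,0,0,0,0,0,1],
], squeeze=90)

```text
t: 9.15
eef_pos: [0.5492, 0.2416, 0.0536]
tool_rot: [-0.0, 0.999, 0.045, 0.0]
contact_force: [-0.6, -0.0, 5.7]
gripper_width: 0.104
```

Run:
```python
from h import *
p=shot('wrist','w4.png'); o=bot.get_obs(); print(o['t'],o['eef_pos'],rq(o['tool_rot']).as_matrix().round(4).tolist(),o['contact_force'],o['torque'],o['gripper_width'])
```

```text
9.2 [0.54917132 0.24158738 0.05356798] [[0.9959, 0.09, 0.0009], [0.09, -0.9959, 0.0002], [0.0009, -0.0001, -1.0]] [-0.18255455 -1.61725725  5.69482429] [-0.16852914  0.09730903 -0.05024904] 0.1072478200835064
```

View pics/w4.png

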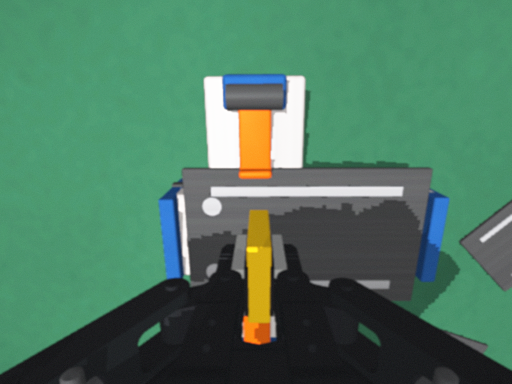

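The lug is held; the opening reads about 9 mm. Pulling straight up.

>>> step_arm([
  [0,0,-0.4,0,0,0,1],
  [0,0,-0.4,0,0,0,1],
  [0,0,-0.4,0,0,0,1],
  [0,0,-0.4,0,0,0,1],
  [0,0,-0.4,0,0,0,1],
  [0,0,-0.5,0,0,0,1],
  [0,0,-0.5,0,0,0,1],
  [0,0,-1,0,0,0,1],
  [0,0,-1.5,0,0,0,1],
  [0,0,-2,0,0,0,1],
  [0,0,-2,0,0,0,1],
  [0,0,-1,0,0,0,1],
  [0,0,0,0,0,0,1],
  [0,0,0,0,0,0,1],
])

```text
t: 10.6
eef_pos: [0.5486, 0.2412, 0.1579]
tool_rot: [0.0, 0.999, 0.045, 0.0]
contact_force: [-0.8, -1.1, -1.8]
gripper_width: 0.099
```

Run:
```python
from h import *
p=shot('wrist','w5.png'); o=bot.get_obs(); print(o['t'],o['eef_pos'],rq(o['tool_rot']).as_matrix().round(4).tolist(),o['contact_force'],o['torque'],o['gripper_width'])
p=shot('scene','s5.png')
a=cv2.imread('pics/s5.png'); cv2.imwrite('pics/s5z.png',cv2.resize(a[110:270,210:410],None,fx=3.5,fy=3.5,interpolation=cv2.INTER_CUBIC))
```

```text
10.65 [0.54830618 0.24097302 0.15731   ] [[0.9959, 0.0901, -0.001], [0.0901, -0.9959, -0.0007], [-0.001, 0.0007, -1.0]] [-0.16015821 -0.08437814 -1.91426273] [-0.01575331  0.05403966 -0.00354626] 0.10296351789196977
```

View pics/w5.png

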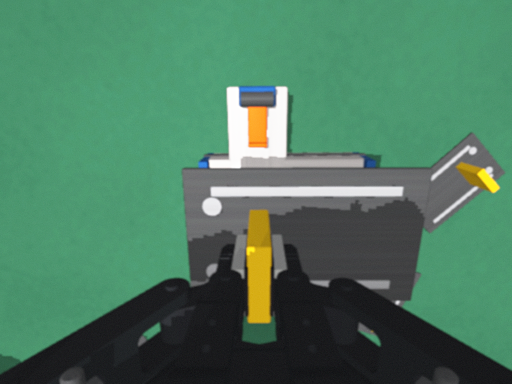

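View pics/s5z.png

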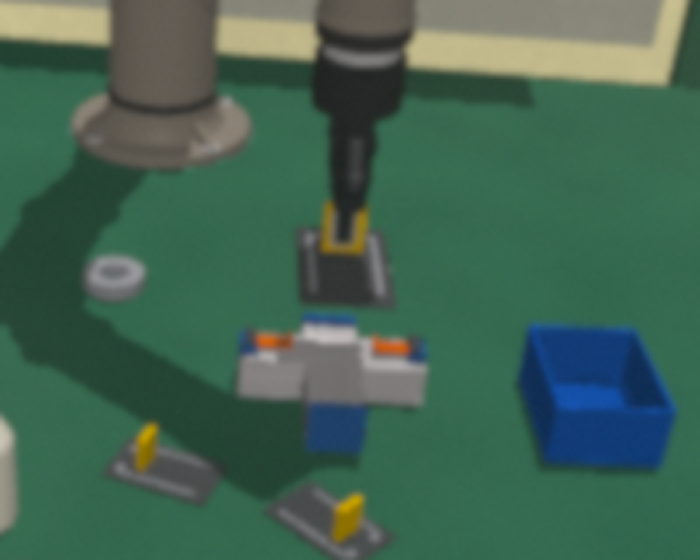

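The plate is off the rail, the catches have sprung back, and it hasn't slipped: its corners sit at (183,168) and (431,168), as before the lift. I'll measure the plate's pose in the hand next.

Run:
```python
import cv2
a=cv2.imread('pics/w5.png')
cv2.imwrite('pics/w5z.png',cv2.resize(a[155:315,175:440],None,fx=3,fy=3,interpolation=cv2.INTER_CUBIC))
```

```text
(no output)
```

View pics/w5z.png

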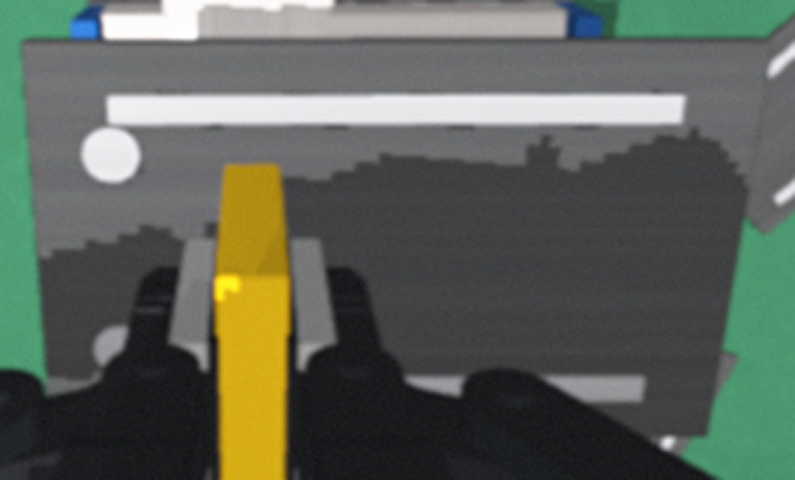

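```bash
cat > f3.py <<'E'
from h import *
from scipy.optimize import least_squares
p=bot.read_camera('wrist'); o=bot.get_obs(); T0=np.array(o['eef_pos']); r=rq(o['tool_rot'])
off=(175,155); sc=3
obs=[(24,41,(-.065,.04,.004)),(768,40,(.065,.04,.004)),(706,437,(.065,-.04,.004)),(214,275,(-.03,.018,.049)),(290,275,(-.02,.018,.049)),(218,478,(-.03,-.018,.049)),(288,478,(-.02,-.018,.049))]
uv=np.array([[a/sc+off[0],b/sc+off[1]] for a,b,_ in obs]); P=np.array([x[2] for x in obs]); w=np.array([[1,1]]*5+[[1,0]]*2)
def W(x,P):
    c,s=np.cos(x[2]),np.sin(x[2]); q=np.c_[x[0]+c*P[:,0]-s*P[:,1],-(x[1]+s*P[:,0]+c*P[:,1]),x[3]-P[:,2]]
    return r.apply(q)+T0
f=lambda x:((proj(p,W(x,P))-uv)*w).ravel()
s=least_squares(f,[.025,0,0,.0134]); x=s.x; print('tool->plate x,y,yaw,zdown',x[:2],np.degrees(x[2]),x[3]); print(s.fun.reshape(-1,2).round(1).tolist())
g=lambda y:f([*y,.0134]); s=least_squares(g,[.025,0,0]); print(s.x[:2],np.degrees(s.x[2])); print(s.fun.reshape(-1,2).round(1).tolist())
E
python3 f3.py
```

```text
tool->plate x,y,yaw,zdown [ 0.02486562 -0.00046083] 0.1582715467638283 0.015956438955000964
[[-0.6, 0.5], [0.7, 0.4], [-0.5, -0.6], [0.3, -0.1], [0.0, -0.2], [0.1, 0.0], [-0.2, 0.0]]
[0.02464764 0.00052166] 0.07352877528289853
[[-2.3, -0.5], [3.4, -0.3], [1.3, 0.9], [-0.5, 0.5], [-0.2, 0.4], [-0.7, 0.0], [-0.5, 0.0]]
```

Run:
```python
from h import *
plan([.4676,-.2048,.15],-1.5,18,1,[.5487,.2412,.1575],down(5.2))
```

```text
[[-0.67, 2.43, 0.04, 0.0, 0.0, 0.4, 1], [-0.66, 2.43, 0.04, 0.0, 0.0, 0.3, 1], [-0.64, 2.43, 0.04, 0.0, 0.0, 0.4, 1], [-0.63, 2.44, 0.05, 0.0, 0.0, 0.4, 1], [-0.61, 2.45, 0.04, 0.0, 0.0, 0.4, 1], [-0.59, 2.44, 0.04, 0.0, 0.0, 0.3, 1], [-0.58, 2.45, 0.04, 0.0, 0.0, 0.4, 1], [-0.56, 2.46, 0.04, 0.0, 0.0, 0.4, 1], [-0.55, 2.46, 0.04, 0.0, 0.0, 0.4, 1], [-0.53, 2.46, 0.05, 0.0, 0.0, 0.3, 1], [-0.51, 2.47, 0.04, 0.0, 0.0, 0.4, 1], [-0.5, 2.46, 0.04, 0.0, 0.0, 0.4, 1], [-0.48, 2.48, 0.04, 0.0, 0.0, 0.3, 1], [-0.47, 2.47, 0.04, 0.0, 0.0, 0.4, 1], [-0.45, 2.48, 0.04, 0.0, 0.0, 0.4, 1], [-0.43, 2.48, 0.05, 0.0, 0.0, 0.4, 1], [-0.42, 2.48, 0.04, 0.0, 0.0, 0.3, 1], [-0.4, 2.49, 0.04, 0.0, 0.0, 0.4, 1]]
end [ 0.4676 -0.2048  0.15  ] [ 0.9997 -0.0262  0.    ]
```

>>> step_arm([
  [-0.67,2.43,0.04,0,0,0.4,1],
  [-0.66,2.43,0.04,0,0,0.3,1],
  [-0.64,2.43,0.04,0,0,0.4,1],
  [-0.63,2.44,0.05,0,0,0.4,1],
  [-0.61,2.45,0.04,0,0,0.4,1],
  [-0.59,2.44,0.04,0,0,0.3,1],
  [-0.58,2.45,0.04,0,0,0.4,1],
  [-0.56,2.46,0.04,0,0,0.4,1],
  [-0.55,2.46,0.04,0,0,0.4,1],
  [-0.53,2.46,0.05,0,0,0.3,1],
  [-0.51,2.47,0.04,0,0,0.4,1],
  [-0.5,2.46,0.04,0,0,0.4,1],
  [-0.48,2.48,0.04,0,0,0.3,1],
  [-0.47,2.47,0.04,0,0,0.4,1],
  [-0.45,2.48,0.04,0,0,0.4,1],
  [-0.43,2.48,0.05,0,0,0.4,1],
  [-0.42,2.48,0.04,0,0,0.3,1],
  [-0.4,2.49,0.04,0,0,0.4,1],
  [0,0,0,0,0,0,1],
  [0,0,0,0,0,0,1],
])

```text
t: 12.75
eef_pos: [0.467, -0.2046, 0.1499]
tool_rot: [-0.0, 1.0, -0.014, -0.001]
contact_force: [0.4, 0.4, -1.4]
gripper_width: 0.104
```

Run:
```python
from h import *
p=shot('wrist','w6.png'); o=bot.get_obs(); print(o['t'],o['eef_pos'],rq(o['tool_rot']).as_matrix().round(4).tolist(),o['contact_force'],o['torque'],o['gripper_width'])
a=cv2.imread('pics/w6.png'); cv2.imwrite('pics/w6z.png',cv2.resize(a[110:310,180:480],None,fx=2.6,fy=2.6,interpolation=cv2.INTER_CUBIC))
```

```text
12.8 [ 0.46734011 -0.20368132  0.15005886] [[0.9997, -0.026, -0.0007], [-0.026, -0.9997, 0.0009], [-0.0007, -0.0009, -1.0]] [ 0.44597251  0.11409413 -1.19062261] [ 0.04273255  0.00301169 -0.05680758] 0.10560090148580471
```

View pics/w6z.png

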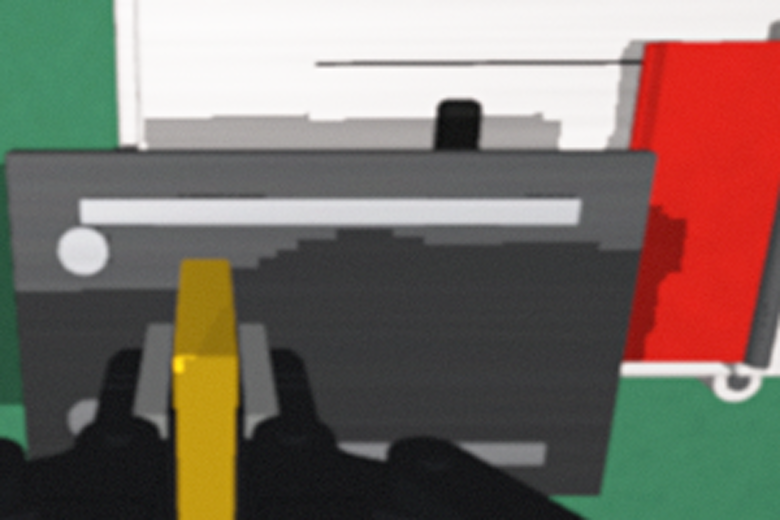

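Run:
```python
from fitpan import *
p=bot.read_camera('wrist')
obs=[(437,101,(-.022,.032,.055),(1,1)),(482,101,(-.008,.032,.055),(1,1)),
(317,65,(-.055,.0425,.05),(0,2)),(630,62,(.025,.0425,.05),(0,2)),
(646,42,(.027,.05,.072),(1,1)),(748,360,(.079,-.05,.068),(0,1)),(665,42,(.035,.05,.068),(1,1))]
x=fit(p,obs,(180,110),2.6,[.56,-.2,0])
c=bot.cut_out(p,'flap_edge')
print([ (d['score'],d['pixels'].sum()) for d in c])
# rows of line, subpixel
g=p['pixels'].mean(2)
us=np.arange(305,420,2); vs=[]
for u in us:
    w=np.clip(g[130:139,u].max()-g[130:139,u]-15,0,None); vs.append(130+(w*np.arange(9)).sum()/w.sum())
k=np.polyfit(us,vs,1); print(k,np.std(np.polyval(k,us)-vs))
a=atz(p,(305,np.polyval(k,305)),.05);b=atz(p,(420,np.polyval(k,420)),.05); print(a,b,np.degrees(np.arctan2(b[1]-a[1],b[0]-a[0])))
# plate edge dark transition
us=np.arange(200,420,4); es=[]
for u in us:
    col=g[155:180,u]; d=np.diff(cv2.GaussianBlur(col.reshape(-1,1),(1,3),0).ravel()); es.append(155+np.argmin(d)+.5)
k2=np.polyfit(us,es,1); print('plate edge',k2,np.std(np.polyval(k2,us)-es))
```

```text
[ 0.56076136 -0.19957246] -0.7747218187657022
[[1.3, -0.1], [1.8, -0.3], [0.0, 0.1], [-0.0, 0.0], [-1.7, -0.0], [0.0, 1.0], [-0.9, -0.6]]
[(0.76, np.int64(8123))]
[-1.97743414e-03  1.35791747e+02] 0.07723309188960314
[ 0.50485651 -0.15639377  0.05      ] [ 0.59590571 -0.15851993  0.05      ] -1.3377103969127166
plate edge [-6.60173160e-03  1.67878788e+02] 2.596401105626536
```

Run:
```python
from h import *
p=bot.read_camera('wrist'); g=p['pixels'].astype(float).mean(2)
for u in range(300,430,8):
    print(u,np.round(g[128:142,u:u+3].mean(1)).astype(int).tolist())
# rib upper edge / lower edge rows ~ 186..196
for u in list(range(214,400,20)):
    col=g[180:202,u-2:u+3].mean(1); m=col>130; print('rib',u, (col*np.arange(180,202))[m].sum()/col[m].sum())
for u in list(range(190,425,20)):
    col=g[160:175,u-2:u+3].mean(1); print(u,np.round(col).astype(int).tolist())
```

```text
300 [246, 248, 248, 248, 248, 248, 241, 197, 159, 212, 246, 249, 249, 248]
308 [246, 247, 248, 248, 247, 248, 240, 178, 123, 196, 247, 250, 249, 248]
316 [246, 247, 248, 247, 247, 247, 240, 176, 121, 194, 246, 249, 248, 248]
324 [246, 247, 247, 247, 246, 246, 239, 174, 121, 193, 245, 248, 248, 247]
332 [245, 246, 247, 246, 245, 245, 238, 172, 118, 191, 244, 248, 247, 247]
340 [245, 246, 247, 246, 245, 244, 237, 172, 118, 189, 244, 247, 247, 247]
348 [245, 245, 246, 245, 244, 244, 237, 170, 116, 188, 242, 247, 246, 246]
356 [244, 246, 246, 245, 244, 244, 236, 169, 114, 187, 242, 246, 246, 245]
364 [244, 245, 246, 244, 243, 243, 235, 167, 115, 186, 242, 246, 245, 245]
372 [243, 245, 245, 244, 243, 243, 235, 167, 113, 185, 241, 246, 245, 245]
380 [243, 244, 245, 244, 243, 243, 234, 167, 128, 199, 241, 245, 244, 244]
388 [244, 245, 245, 244, 243, 242, 233, 169, 137, 208, 241, 243, 244, 244]
396 [243, 244, 245, 243, 242, 242, 233, 169, 137, 208, 241, 243, 243, 244]
404 [243, 244, 245, 243, 242, 243, 230, 146, 124, 208, 241, 243, 242, 243]
412 [242, 244, 244, 243, 242, 243, 230, 146, 123, 
[... 612 characters left out ...]
36, 190, 116, 77, 85, 100, 104, 102, 100, 99]
250 [172, 172, 173, 173, 172, 170, 153, 113, 78, 86, 99, 102, 101, 99, 98]
270 [170, 171, 171, 172, 172, 170, 154, 113, 79, 85, 99, 101, 100, 98, 98]
290 [169, 169, 171, 171, 172, 170, 155, 113, 77, 84, 97, 100, 98, 97, 97]
310 [168, 168, 169, 171, 171, 170, 155, 113, 79, 84, 97, 100, 98, 96, 96]
330 [166, 167, 168, 171, 173, 171, 156, 113, 79, 85, 96, 99, 97, 95, 95]
350 [19, 19, 19, 20, 20, 21, 22, 40, 66, 87, 95, 96, 96, 94, 96]
370 [163, 166, 169, 171, 173, 171, 156, 114, 78, 82, 93, 95, 94, 93, 94]
390 [162, 166, 170, 171, 172, 170, 154, 113, 78, 81, 92, 94, 94, 93, 94]
410 [243, 245, 246, 245, 236, 227, 217, 161, 93, 79, 90, 92, 92, 91, 92]
```

The picture is settled now. It shows the plate parallel to the deck line to within about 0.2°, but about 6.5 mm too far to −y; the earlier pan fit paired a picture with the matrix of a later shot. I'll correct that and come down in front of the flap.

>>> step_arm([
  [0,-0.2,1,0,0,0,1],
  [0,-0.25,1.5,0,0,-0.1,1],
  [0,-0.2,1.5,0,0,0,1],
  [0,0,1.5,0,0,0,1],
  [0,0,1,0,0,0,1],
  [0,0,0.6,0,0,0,1],
  [0,0,0.4,0,0,0,1],
  [0,0,0,0,0,0,1],
  [0,0,0,0,0,0,1],
  [0,0,0,0,0,0,1],
])

```text
t: 13.95
eef_pos: [0.468, -0.1982, 0.076]
tool_rot: [0.0, 1.0, -0.013, 0.001]
contact_force: [-0.1, 0.4, -1.1]
gripper_width: 0.106
```

Run:
```python
from h import *
p=shot('wrist','w7.png'); np.save('w7.npy',np.array(p['camera_from_world'])); o=bot.get_obs(); print(o['t'],o['eef_pos'],rq(o['tool_rot']).as_matrix().round(4).tolist(),o['contact_force'],o['torque'],o['gripper_width'])
a=cv2.imread('pics/w7.png'); cv2.imwrite('pics/w7z.png',cv2.resize(a[110:310,180:480],None,fx=2.6,fy=2.6,interpolation=cv2.INTER_CUBIC))
shot('scene','s7.png'); a=cv2.imread('pics/s7.png'); cv2.imwrite('pics/s7z.png',cv2.resize(a[120:260,110:290],None,fx=4,fy=4,interpolation=cv2.INTER_CUBIC))
```

```text
14.0 [ 0.4679471  -0.19821958  0.07598704] [[0.9997, -0.025, 0.0009], [-0.025, -0.9997, -0.0004], [0.0009, 0.0004, -1.0]] [-0.6370062   0.22214905 -1.35247879] [-0.01772893  0.03759545 -0.01027822] 0.10445544994160229
```

View pics/w7z.png

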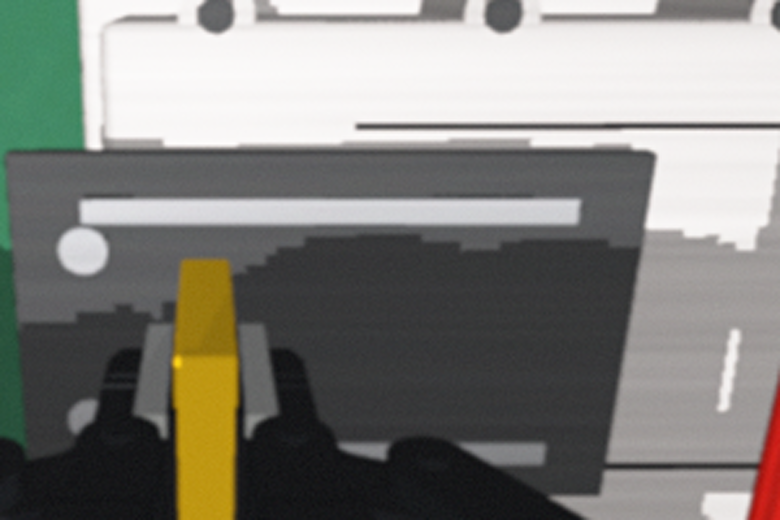

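View pics/s7z.png

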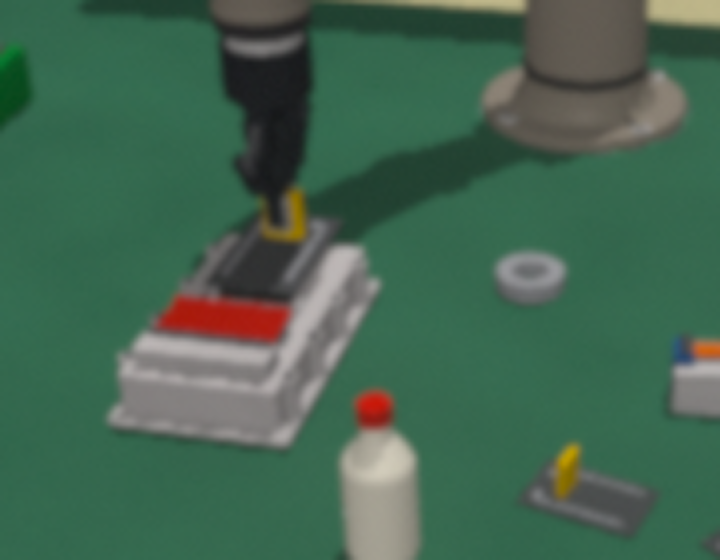

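```bash
cat > f7.py <<'E'
from h import *
from scipy.optimize import least_squares
p=bot.read_camera('wrist'); o=bot.get_obs(); print(o['eef_pos'])
T0=np.array([.468,-.1982,.0755]); r=down(-1.4)
tf=lambda X: r.inv().apply(np.array(X)-T0)
for (u,v) in [(360,127),(760,126),(620,466),(750,466)]:
    print('line tool xyz',tf(atz(p,(u/2.6+180,v/2.6+110),.05)).round(4))
# plate corners at plate-top height T0z-.0134+.004
for h in (.0134,.016):
  for (u,v) in [(8,152),(656,152),(600,493)]:
    print(h,'plate',tf(atz(p,(u/2.6+180,v/2.6+110),T0[2]-h+.004)).round(4))
E
python3 f7.py
```

```text
[ 0.46784538 -0.19818448  0.07587141]
line tool xyz [ 0.0333 -0.0424  0.0255]
line tool xyz [ 0.1199 -0.0426  0.0255]
line tool xyz [0.1026 0.0423 0.0255]
line tool xyz [0.1348 0.0423 0.0255]
0.0134 plate [-0.0392 -0.0403  0.0094]
0.0134 plate [ 0.0889 -0.0403  0.0094]
0.0134 plate [0.0893 0.0384 0.0094]
0.016 plate [-0.0399 -0.0397  0.012 ]
0.016 plate [ 0.0904 -0.0397  0.012 ]
0.016 plate [0.0908 0.0403 0.012 ]
```

Both lines are visible, at ±42.4 mm in the tool frame, so the plate is centred and square. I'll lower it to mid-window (about 8 mm above the deck) and slide in.

>>> step_arm([
  [0,0,0.2,0,0,0,1],
  [0,0,0.15,0,0,0,1],
  [0,0,0,0,0,0,1],
  [0.5,0,0,0,0,0,1],
  [1,0,0,0,0,0,1],
  [1,0,0,0,0,0,1],
  [1,0,0,0,0,0,1],
  [0.5,0,0,0,0,0,1],
  [0,0,0,0,0,0,1],
  [0,0,0,0,0,0,1],
])

```text
t: 15.1
eef_pos: [0.5073, -0.1989, 0.0718]
tool_rot: [-0.0, 1.0, -0.012, -0.0]
contact_force: [-0.2, -0.7, -0.9]
gripper_width: 0.11
```

```bash
cat > look.py <<'E'
from h import *
import sys
n=sys.argv[1]
p=shot('wrist',f'w{n}.png'); o=bot.get_obs(); print(o['t'],o['eef_pos'],rq(o['tool_rot']).as_matrix().round(4).tolist(),o['contact_force'],o['torque'],o['gripper_width'])
np.savez(f'w{n}.npz',T=np.array(p['camera_from_world']),e=o['eef_pos'])
a=cv2.imread(f'pics/w{n}.png'); cv2.imwrite(f'pics/w{n}z.png',cv2.resize(a[110:310,180:480],None,fx=2.6,fy=2.6,interpolation=cv2.INTER_CUBIC))
shot('scene',f's{n}.png'); a=cv2.imread(f'pics/s{n}.png'); cv2.imwrite(f'pics/s{n}z.png',cv2.resize(a[150:240,120:220],None,fx=6,fy=6,interpolation=cv2.INTER_CUBIC))
E
python3 look.py 8
```

```text
15.15 [ 0.50708043 -0.19899619  0.07179439] [[0.9997, -0.0249, -0.0008], [-0.0249, -0.9997, 0.0001], [-0.0008, -0.0001, -1.0]] [-0.40670391 -0.99526847 -2.05505948] [0.02219093 0.01881111 0.01961579] 0.10329750661164507
```

View pics/w8z.png

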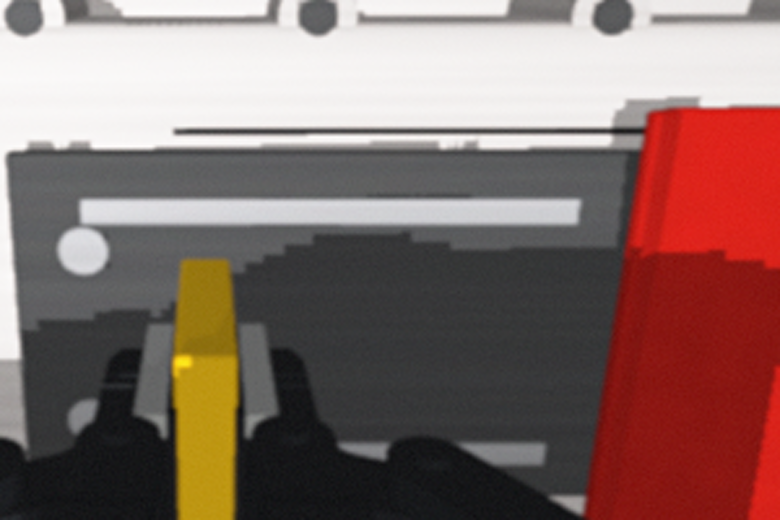

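View pics/s8z.png

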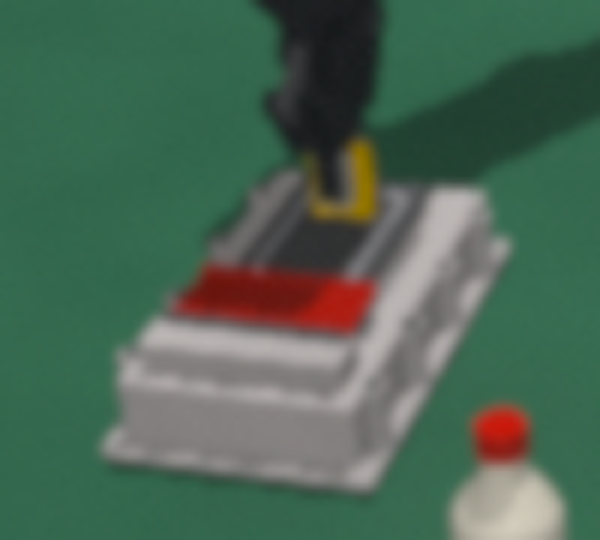

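The plate's front edge is just under the lip, which has not moved, and there is no contact force. Continuing, slightly higher.

>>> step_arm([
  [0.5,0,-0.05,0,0,0,1],
  [0.8,0,0,0,0,0,1],
  [0.8,0,0,0,0,0,1],
  [0.6,0,0,0,0,0,1],
  [0.3,0,0,0,0,0,1],
  [0,0,0,0,0,0,1],
  [0,0,0,0,0,0,1],
])

```text
t: 15.9
eef_pos: [0.5373, -0.1997, 0.0723]
tool_rot: [-0.0, 1.0, -0.012, -0.0]
contact_force: [-0.5, 0.3, -1.1]
gripper_width: 0.107
```

```bash
python3 look.py 9
python3 - <<'E'
from h import *
p=bot.read_camera('wrist'); z=np.load('w8.npz'); q=dict(p); q['camera_from_world']=z['T']
r=down(-1.43); 
for u,v,zz in [(648,110,.072),(648,110,.070)]: print(r.inv().apply(atz(q,(u/2.6+180,v/2.6+110),zz)-z['e']))
E
```

```text
15.95 [ 0.53722964 -0.1997943   0.07237722] [[0.9997, -0.0249, -0.0005], [-0.0249, -0.9997, -0.0], [-0.0005, 0.0, -1.0]] [-0.74684037 -0.60056784 -1.61615888] [-0.00626571  0.05578156  0.08530784] 0.10397702648170552
[ 0.08050848 -0.05030405 -0.00020561]
[ 0.08163807 -0.04999445  0.00179439]
```

View pics/w9z.png

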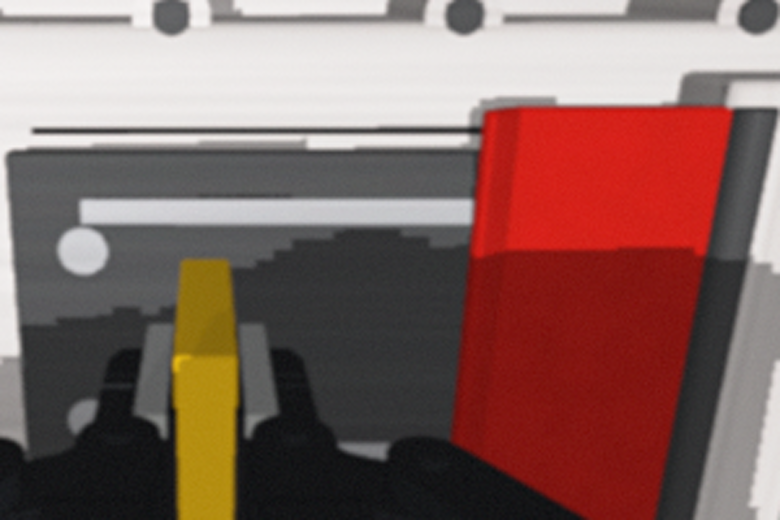

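View pics/s9z.png

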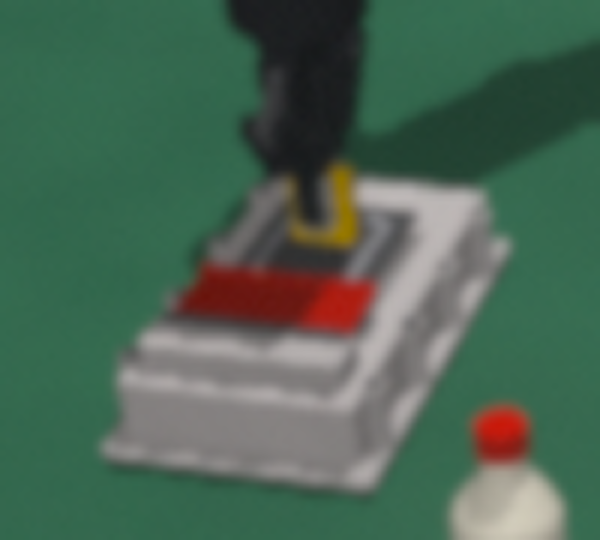

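The flap is level and there is no contact. About 8 mm is left, so I'll creep forward.

>>> step_arm([
  [0.3,0,0,0,0,0,1],
  [0.2,0,0,0,0,0,1],
  [0.1,0,0,0,0,0,1],
  [0,0,0,0,0,0,1],
])

```text
t: 16.45
eef_pos: [0.5439, -0.1999, 0.0725]
tool_rot: [-0.0, 1.0, -0.012, 0.0]
contact_force: [0.3, -0.4, -1.9]
gripper_width: 0.106
```

>>> step_arm([
  [0.1,0,0,0,0,0,1],
])

```text
t: 16.55
eef_pos: [0.5445, -0.2, 0.0725]
tool_rot: [0.0, 1.0, -0.012, -0.0]
contact_force: [-0.8, -0.0, -1.3]
gripper_width: 0.102
```

>>> step_arm([
  [0.1,0,0,0,0,0,1],
])

```text
t: 16.65
eef_pos: [0.5454, -0.2, 0.0724]
tool_rot: [0.0, 1.0, -0.012, -0.0]
contact_force: [-3.1, -1.1, 0.8]
gripper_width: 0.103
```

>>> step_arm([
  [0,0,0,0,0,0,1],
])

```text
t: 16.75
eef_pos: [0.5455, -0.2, 0.0725]
tool_rot: [0.0, 1.0, -0.012, -0.0]
contact_force: [-0.8, -0.1, -1.9]
gripper_width: 0.102
```

>>> step_arm([
  [0.05,0,0,0,0,0,1],
  [0,0,0,0,0,0,1],
])

```text
t: 16.95
eef_pos: [0.5454, -0.2001, 0.0723]
tool_rot: [0.0, 1.0, -0.013, -0.001]
contact_force: [-3.5, -0.4, 0.1]
gripper_width: 0.101
```

```bash
python3 look.py 10
```

```text
17.0 [ 0.5454713  -0.2000579   0.07233427] [[0.9997, -0.025, -0.0012], [-0.025, -0.9997, -0.0], [-0.0012, 0.0001, -1.0]] [-3.05632455 -0.14472284  0.18165449] [-0.06359609  0.55047987  0.04511367] 0.10488198663319952
```

View pics/w10z.png

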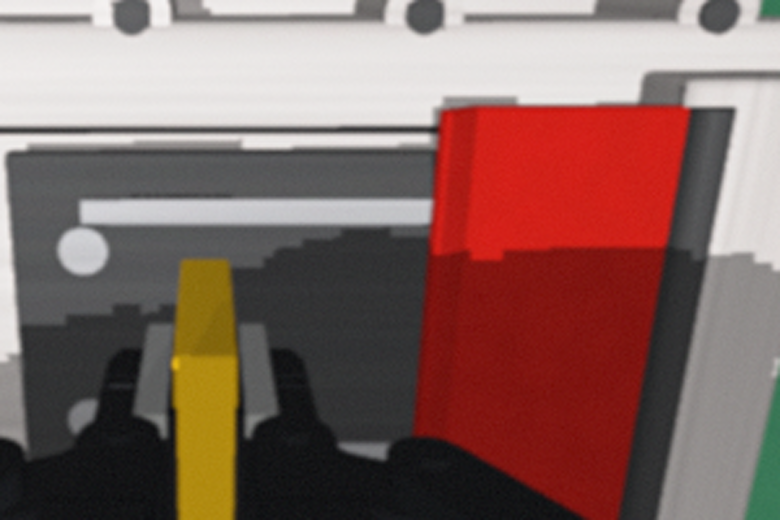

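Light contact with the stop: Fx is about −3 N, and the position matches the estimated stop. The flap edge is still level (row 107 throughout). Pressing down now.

>>> step_arm([
  [0,0,0.1,0,0,0,1],
  [0,0,0.1,0,0,0,1],
  [0,0,0.1,0,0,0,1],
  [0,0,0,0,0,0,1],
])

```text
t: 17.45
eef_pos: [0.5455, -0.2001, 0.0692]
tool_rot: [-0.0, 1.0, -0.013, -0.001]
contact_force: [-4.8, -0.2, 1.1]
gripper_width: 0.107
```

>>> step_arm([
  [0,0,0.1,0,0,0,1],
  [0,0,0.1,0,0,0,1],
  [0,0,0,0,0,0,1],
])

```text
t: 17.75
eef_pos: [0.5454, -0.2, 0.0678]
tool_rot: [0.0, 1.0, -0.013, -0.001]
contact_force: [-7.1, -0.0, 6.2]
gripper_width: 0.107
```

>>> step_arm([
  [0,0,0.1,0,0,0,1],
  [0,0,0,0,0,0,1],
])

```text
t: 17.95
eef_pos: [0.5454, -0.2001, 0.067]
tool_rot: [0.0, 1.0, -0.013, -0.001]
contact_force: [-8.1, 0.7, 7.5]
gripper_width: 0.102
```

>>> step_arm([
  [-0.03,0,0.1,0,0,0,1],
  [0,0,0,0,0,0,1],
])

```text
t: 18.15
eef_pos: [0.5454, -0.2001, 0.0661]
tool_rot: [0.0, 1.0, -0.013, -0.0]
contact_force: [-8.1, -0.5, 8.0]
gripper_width: 0.106
```

>>> step_arm([
  [0,0,0.1,0,0,0,1],
  [0,0,0,0,0,0,1],
])

```text
t: 18.35
eef_pos: [0.5454, -0.2, 0.0652]
tool_rot: [0.0, 1.0, -0.013, -0.0]
contact_force: [-8.3, 1.1, 9.6]
gripper_width: 0.106
```

>>> step_arm([
  [0,0,0.1,0,0,0,1],
  [0,0,0,0,0,0,1],
])

```text
t: 18.55
eef_pos: [0.5454, -0.2, 0.0643]
tool_rot: [0.0, 1.0, -0.013, -0.0]
contact_force: [-8.4, -0.5, 9.7]
gripper_width: 0.108
```

>>> step_arm([
  [0,0,0.1,0,0,0,1],
  [0,0,0,0,0,0,1],
])

```text
t: 18.75
eef_pos: [0.5454, -0.2001, 0.0636]
tool_rot: [0.0, 1.0, -0.013, -0.0]
contact_force: [-9.9, 1.0, 11.5]
gripper_width: 0.108
```

```bash
python3 look.py 11
```

```text
18.8 [ 0.54546003 -0.2000862   0.063567  ] [[0.9997, -0.0251, -0.0007], [-0.0251, -0.9997, -0.0007], [-0.0007, 0.0007, -1.0]] [-8.93682026  0.46431834 12.16782675] [0.18079762 1.77064562 0.04887549] 0.10499912270888337
```

View pics/w11z.png

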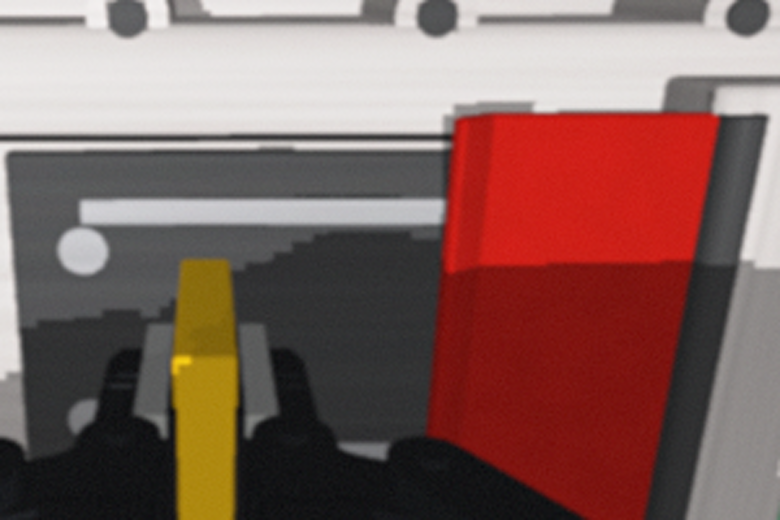

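>>> step_arm([
  [0,0,0.1,0,0,0,1],
  [0,0,0,0,0,0,1],
])

```text
t: 19.05
eef_pos: [0.5455, -0.2001, 0.0635]
tool_rot: [0.001, 1.0, -0.013, -0.0]
contact_force: [-11.8, 0.7, 21.2]
gripper_width: 0.106
```

>>> step_arm([
  [0,0,0.1,0,0,0,1],
  [0,0,0,0,0,0,1],
])

```text
t: 19.25
eef_pos: [0.5455, -0.2001, 0.0635]
tool_rot: [0.001, 1.0, -0.013, -0.0]
contact_force: [-15.9, 2.2, 31.1]
gripper_width: 0.105
```

z has stopped at 0.0635 while the force rises about 10 N per mm, so the plate is on the deck. I'll ease the push to a moderate level and check.

>>> step_arm([
  [-0.03,0,-0.08,0,0,0,1],
  [0,0,0,0,0,0,1],
  [0,0,0,0,0,0,1],
  [0,0,0,0,0,0,1],
])

```text
t: 19.65
eef_pos: [0.5455, -0.2, 0.0635]
tool_rot: [0.001, 1.0, -0.013, -0.0]
contact_force: [-12.0, 2.3, 22.7]
gripper_width: 0.104
```

```bash
python3 look.py 12
python3 - <<'E'
import cv2
from h import *
shot('top','t12.png'); a=cv2.imread('pics/t12.png'); cv2.imwrite('pics/t12z.png',cv2.resize(a[130:260,300:410],None,fx=4.5,fy=4.5,interpolation=cv2.INTER_CUBIC))
E
```

```text
19.7 [ 0.54545954 -0.20009111  0.063515  ] [[0.9997, -0.0251, -0.0001], [-0.0251, -0.9997, -0.0012], [-0.0001, 0.0012, -1.0]] [-12.632612     0.84738331  21.22433227] [0.34300417 2.40045602 0.08238988] 0.10309620840891646
```

View pics/w12z.png

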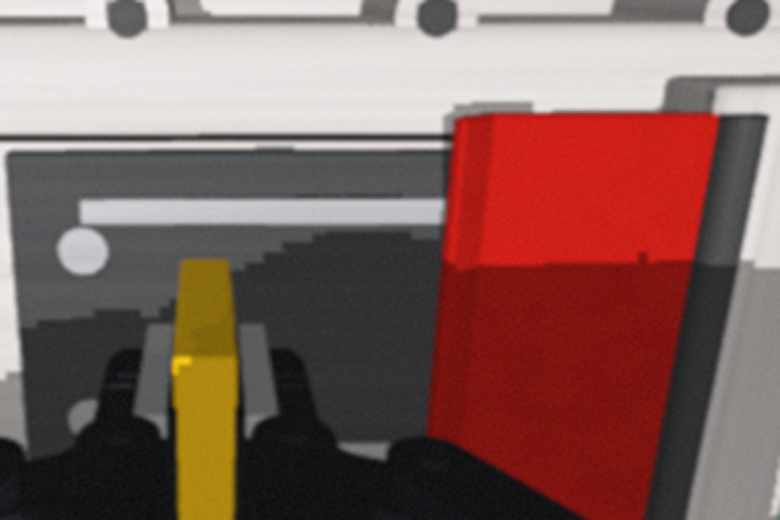

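View pics/s12z.png

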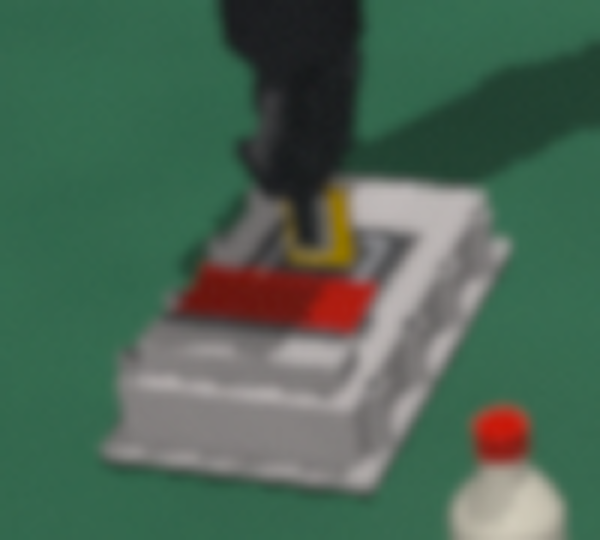

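View pics/t12z.png

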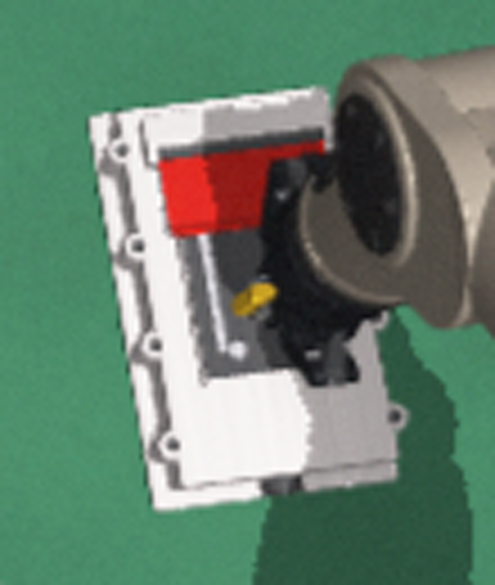

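Run:
```python
from h import *
p=bot.read_camera('wrist'); o=bot.get_obs(); r=down(-1.44); e=np.array(o['eef_pos'])
g=lambda u,v,z:r.inv().apply(atz(p,(u/2.6+180,v/2.6+110),z)-e).round(4)
print('line',g(50,137.5,.05),g(430,137,.05),'plate',g(8,152,.054),g(440,152,.054),'lip',g(456,117,.072),'flap crease',g(494,117,.068),'flap back',g(718,115,.068),o['contact_force'],o['t'])
```

```text
line [-0.0314 -0.0425  0.0135] [ 0.0451 -0.0426  0.0135] plate [-0.039  -0.0403  0.0095] [ 0.0461 -0.0404  0.0095] lip [ 0.0429 -0.0503 -0.0085] flap crease [ 0.0509 -0.0497 -0.0045] flap back [ 0.0903 -0.05   -0.0045] [-12.50138118   0.76617512  20.90971243] 19.85
```

Run:
```python
from h import *
print(bot.hand_in()); o=bot.get_obs(); print(o['t'],o['eef_pos'],o['contact_force'])
```

```text
the job is handed in; nothing more can be done
None
the job is handed in; nothing more can be done
```

The job is handed in, with the arm still gripping the baffle and pressing it flat on the deck. I gripped the largest baffle by its lug, pulled it straight up out of both catches and slid it under the flap to the stop. I then pressed it down on the seal bar. It took about 20 s of the 45 s.

**Last checks**
- **Pressed down:** the tool height stopped falling at 63.5 mm while the force kept rising, so the plate is on the deck. The final push was about 21 N down.
- **Home against the stop:** I was pushing at about 12 N. The camera puts the front edge within about 1 mm of the stop, which is about as fine as it can measure.
- **Square and centred:** within about 0.2° and 0.5 mm of the deck lines.
- **Flap:** it looked level in every picture I checked, and there was no contact force during the slide until the stop.
- **Bottle, bearing, bin:** I kept clear of all three.

**Disagreements**
- My first fit of the pan was about 7 mm off, because I paired a picture with the camera matrix of a later one. I corrected it from a settled picture before coming down to the pan.
- The camera put the plate about 2.5 mm lower in the hand than the rail height implied. The height at which it met the deck agreed with the rail figure.

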